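# Set the label numberer to 7 and print

## Task

On the label numbering machine, roll the rubber roller by pushing along its crown with a closed gripper, pressing only gently, until the number 7 stands whole in the middle of the little window. Only then press the red print key fully down and let it come back up. Leave the other things on the counter where they are.

Things in the scene. Friction and masses are not known exactly. Their poses are not given: they have to be found in the camera images.
- machine: white and grey label numbering machine, fixed, 150 (x) by 230 (y) by 121 mm high. Origin: centre of underside; x points from the operator's label outlet to the back, y to the operator's left, z up. White deck 78 mm high. Grey hood with the window, 121 mm high, over y = 42 to 108 mm; black rubber roller showing over y = -39 to 39 mm; red print key at the -y end.
- roller_mid (a point): machine point over the roller's mid-width and axle, 110 mm up: the MIDDLE of the heights where the roller's crown (top line) may rest. It really rests up to 10 mm above or below (carriage set for label stock), not measured: feel or look for it. Roller radius 45 mm, axle along machine y. Sprung: 2 N starts it down, 1.2 N more per mm, hard stop after 7 mm. Over 20 N harms the bearing.
- drum (a joint): angle (rad) of roller and number drum (one piece): digit n is centred at 0.628 n, so 7 at 4.398. Grows as the crown is pushed to machine +x; 28 mm of rim per digit. Stops at -0.3 and 5.95; starts between 1.6 and 3.3. A brake holds it: turning takes about 4.5 N at the rim, so press with about 6 to 9 N to roll it by friction; it stays where left.
- window (a point): centre of the window on the hood top, 121 mm up, 68 mm to the +y side of the roller's middle; opening 28 (x) by 26 (y) mm in a black frame. Black digits 15 mm tall show on the white drum 5 to 25 mm below; they read upright for someone at the outlet side looking along machine +x.
- print_key (a joint): travel (m) of the red print key: 0 up, 0.008 fully down; sprung, about 8 N when fully down, returns by itself.
- print_key_top (a point): centre of the red print key's top face (round, 32 mm across) when up, 80 mm to the -y side of the roller's middle; pressed straight down.
- label_roll: loose yellow ring-shaped roll of labels, 70 mm across, 40 mm high, beside the machine; origin at centre of underside. Leave alone.
- flask_4: loose clear flask with orange cap, 64 mm across, 128 mm high; origin at centre of underside. Leave alone.
- jar: loose amber jar, 56 mm across, 85 mm high; origin at centre of underside. Leave alone.
- carton: loose white carton, 70 by 110 by 45 mm high; origin at centre of underside. Leave alone.
- steel_bowl: loose steel bowl, 100 mm across, 45 mm high; origin at centre of underside. Leave alone.

How it is judged:
By the outcome, as a careful person would: the job done as asked, in the order asked, and still so for the second after the job is handed in, with the robot touching nothing.
It also fails if it takes over 61 s, if anything falls off the work surface, if the arm or the gripper's body presses on something with over 40 N, if the wrist force passes 120 N, or if a joint passes its speed limit or range.

## Robot

A 6-joint arm with a two-finger parallel gripper is mounted at the origin on the work surface. World frame = base frame: x ahead of the robot, y to its left, z up, the work surface at z = 0. Lengths are in m, angles in rad, forces in N, time in s.
With the tool pointing down it reaches from about 0.25 to 0.775 m from the base axis. Payload 4 kg.
Tool frame: the origin (TCP) lies on the centre line of the jaws, within the pads' length; the fingertips stand 17 mm ahead of it and the grasp point (between the pads) lies 2 mm behind it (ctrl.finger_overhang is the distance from the TCP to the fingertips, in m); z points along the fingers, y is the direction in which the jaws open and shut (so a half turn about z gives the same grasp; the last joint's range is limited). The gripper opens to 85 mm and grips with 20 to 120 N. Pads are 22 mm wide; open, the fingers measure 114 mm over their backs; the gripper's body (76 mm by 85 mm) begins 54 mm behind the grasp point. The pads swing forward as they close: fully open they stand 13 mm farther back than shut.
Start: joints at [1.206, 0.087, 1.371, -0, 1.684, -0.103], TCP at [0.142, 0.531, 0.248] pointing down, gripper open.
Joint ranges: [-3.1, 3.1], [-0.76, 2.03], [0.27, 2.55], [-1.08, 4.22], [0.17, 2.65], [-2.57, 2.57]. Speed limits (rad/s): [2.79, 2.79, 3.14, 3.14, 3.14, 3.14].

## Interface

Orientations are given as a rotation vector (axis times angle).
In Python, from plant import ctrl gives the robot as it stands. The module is installed in compiled form; this text tells all that it offers.
- The arm moves only by the tool apply_moves, never from a script. Its argument "rows" is a list of rows, each an object of numbers: "dx", "dy", "dz": the shift along the tool's x, y, z in cm; "spin": the turn about the tool's z in degrees; "hand": the finger opening in cm, from 0 to 8.54. In form: [{"dx": .., "dy": .., "dz": .., "spin": .., "hand": ..}, ...]. A call has 1 to 12 rows; each row is the pose to reach, as a shift and turn from the pose commanded when the call began, along the tool's axes at that moment; what a row does not reach only later rows make up. A row lasts 1/12 s, in which the tool goes at most 41.7 mm and 7.16 degrees, less where a joint would pass 70% of its speed; a pose out of reach is approached as far as the arm can. A call with a gripper value outside its range is refused whole. The fingers move at their own pace and stop on an object; the grip force is fixed at half the most. Time passes only in rows, so rows that repeat a pose let the fingers close. It gives the time, the measured TCP pose, the force and the opening at its end, in the units of the state.
- ctrl.sense(): the state, without advancing time (a new reading comes with each control period).
- ctrl.get_image(name): name is "side" or "top" or "wrist"; returns a dict with "color" (480x640x3 uint8, red, green, blue), "intrinsics" (3x3 intrinsics, pixels), "xyz" and "attitude" of the camera in the world. Camera axes: x right, y down, z forward; pixel columns grow to the right and rows downward; lengths in m; the calibration is good to about 2 mm. A picture is of the moment at which its call begins. There is no depth.
- ctrl.hand_in(): hands the job in, once; it reports no verdict.
The state is a dict: "time_s": time; "joints": joint angles; "qvel": joint speeds; "joint_efforts": joint torques, N m; "ee_pos": TCP position; "ee_rot": TCP orientation; "ft_force": force on the tool from outside, world axes, zero at the start; "torque": the same for the moment, N m; "finger_gap": finger opening in m.
Only numpy, scipy, OpenCV 4.12 (cv2) and the standard library are available. Lean on these libraries where they do the work, as an engineer would, in place of code of your own. Each camera call takes 0.05 s, during which the arm holds its last target.

## Working session

There is one attempt and no reset: what is moved stays moved. The work goes in short steps, Python scripts to look and compute and a tool call to move; the robot and the scene stay as the last step left them, time stands still between calls to the robot, and variables do not carry over. Pictures are saved under pics/ and viewed, and the job is handed in when it is done.

Besides the shell and the picture viewer there is one more tool, called after ">>>" in YAML: its name, and indented under it one key for each argument. apply_moves: Moves the arm, as the interface text tells. Its arguments: {"type":"object","properties":{"rows":{"type":"array","items":{"type":"object","properties":{"dx":{"type":"number"},"dy":{"type":"number"},"dz":{"type":"number"},"spin":{"type":"number"},"hand":{"type":"number"}}}}},"required":["rows"]}

```bash
mkdir -p pics
cat > h.py <<'E'
import numpy as np, cv2
from scipy.spatial.transform import Rotation as R
from plant import ctrl
def shot(n,f):
    d=ctrl.get_image(n); cv2.imwrite('pics/'+f+'.png',cv2.cvtColor(d['color'],cv2.COLOR_RGB2BGR))
    np.savez('pics/'+f+'.npz',K=d['intrinsics'],p=d['xyz'],a=d['attitude'],c=d['color']); return d
def rot(a):
    a=np.array(a); return a if a.shape==(3,3) else R.from_rotvec(a).as_matrix()
def ray(d,u,v):
    r=rot(d['a'])@np.linalg.inv(d['K'])@np.array([u,v,1.]); return np.array(d['p']),r/np.linalg.norm(r)
def onz(d,u,v,z):
    p,r=ray(d,u,v); return p+r*(z-p[2])/r[2]
def proj(d,P):
    q=d['K']@(rot(d['a']).T@(np.array(P)-d['p'])); return q[:2]/q[2]
def cross(rs):
    A=sum(np.eye(3)-np.outer(r,r) for p,r in rs); b=sum((np.eye(3)-np.outer(r,r))@p for p,r in rs); return np.linalg.solve(A,b)
E
python3 - <<'E'
from h import *
for n in('side','top','wrist'):
    d=shot(n,n+'0'); print(n,d['xyz'],d['attitude'],d['intrinsics'])
print(ctrl.sense(),ctrl.finger_overhang)
E
```

```text
side [ 0.17620725 -0.75987708  1.11317568] [-2.39052078  0.53583144 -0.1820691 ] [[558.36336222   0.         337.89737362]
 [  0.         558.36336222 233.08023288]
 [  0.           0.           1.        ]]
top [0.4593275 0.0187376 1.4129536] [-2.21570899  2.15774227 -0.07398459] [[529.8111677    0.         321.24093723]
 [  0.         529.8111677  234.46933664]
 [  0.           0.           1.        ]]
wrist [0.06719917 0.55059222 0.37233587] [2.28651486 1.75734014 0.27017558] [[413.58345613   0.         324.96354602]
 [  0.         413.58345613 238.66993378]
 [  0.           0.           1.        ]]
{'time_s': 0.15, 'joints': array([ 1.20590582e+00,  8.78503981e-02,  1.37190653e+00,  2.98419972e-05,
        1.68361541e+00, -1.03127167e-01]), 'qvel': array([-1.74384751e-03, -2.86657596e-03, -5.78013254e-03,  9.11266740e-04,
        1.66813131e-05, -7.83746486e-04]), 'joint_efforts': array([ 1.19685490e-03, -3.52369809e+01, -3.13681197e+01, -9.61154296e-05,
        7.97791028e-03,  1.76510667e-05]), 'ee_pos': array([0.14221575, 0.53093283, 0.24737266]), 'ee_rot': array([-4.09941017e-01, -3.11428507e+00,  2.70814569e-03]), 'ft_force': array([-0.00867518,  0.03836243,  0.26231985]), 'torque': array([ 0.02072014, -0.01475269,  0.00802426]), 'finger_gap': 0.08585633068323972} 0.017
```

View pics/side0.png

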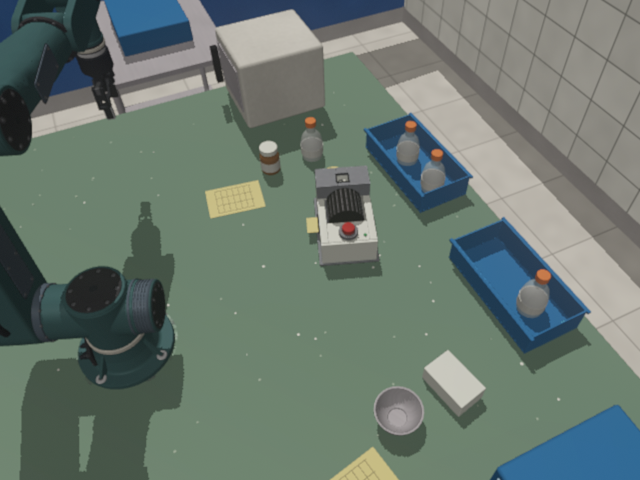

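View pics/top0.png

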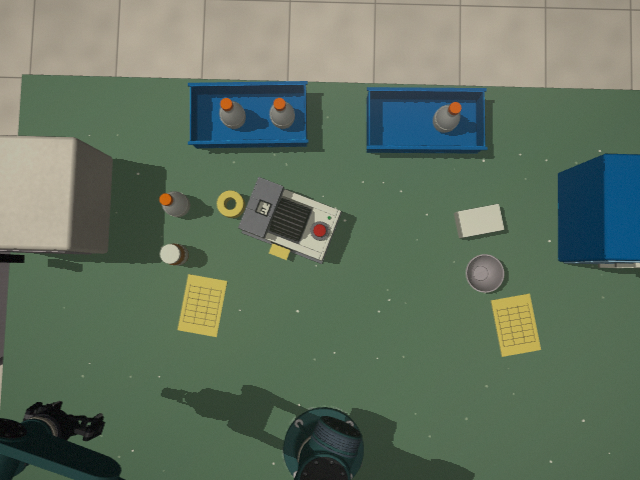

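View pics/wrist0.png

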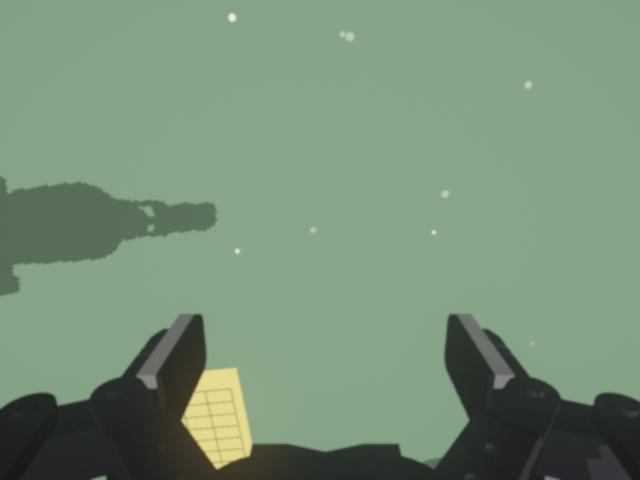

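Run:
```python
from h import *
a=cv2.imread('pics/top0.png')[165:275,225:355]; b=cv2.imread('pics/side0.png')[155:275,295:395]
cv2.imwrite('pics/topz.png',cv2.resize(a,None,fx=5,fy=5,interpolation=3))
cv2.imwrite('pics/sidez.png',cv2.resize(b,None,fx=5,fy=5,interpolation=3))
rs=[]
for n in('top0','side0'):
    d=np.load('pics/'+n+'.npz'); h=cv2.cvtColor(d['c'],cv2.COLOR_RGB2HSV)
    m=(((h[...,0]<5)|(h[...,0]>174))&(h[...,1]>150)&(h[...,2]>80)).astype(np.uint8)
    k,l,s,c=cv2.connectedComponentsWithStats(m)
    for i in range(1,k):
        if s[i][4]>20: print(n,s[i],c[i])
```

```text
top0 [314 224  12  13 117] [319.24786325 230.05982906]
side0 [343 223  11  11 100] [347.97 228.13]
```

View pics/topz.png

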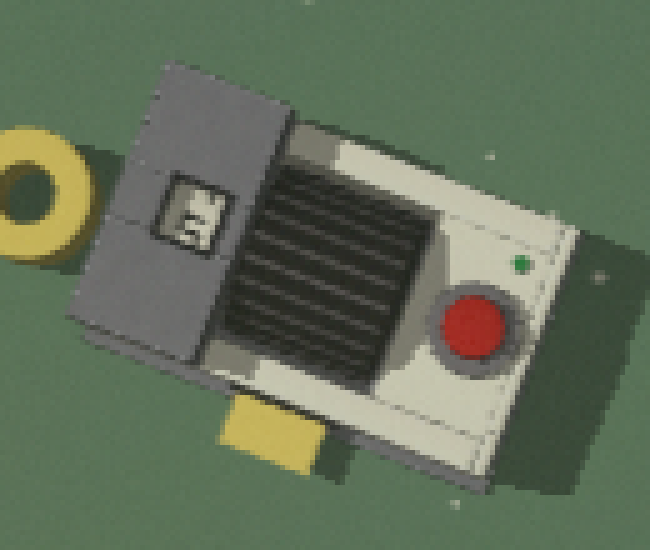

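View pics/sidez.png

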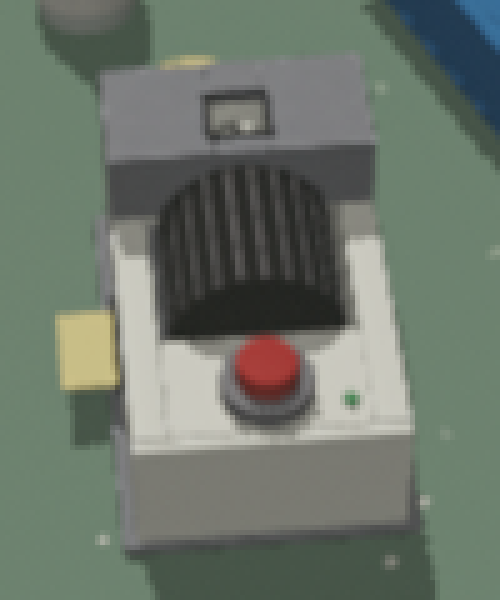

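Run:
```python
from h import *
T=np.load('pics/top0.npz');S=np.load('pics/side0.npz')
t=lambda u,v:(225+u/5-.4,165+v/5-.4); s=lambda u,v:(295+u/5-.4,155+v/5-.4)
def tri(a,b):
    p=cross([ray(T,*a),ray(S,*b)]); return p.round(4),(proj(T,p)-a).round(2),(proj(S,p)-b).round(2)
print('key',tri((319.25,230.06),(347.97,228.13)))
print('win',tri(t(194,214),s(237,115)))
print('hoodBL',tri(t(168,62),s(365,57)),'hoodFL',tri(t(68,317),s(102,73)))
print('hoodBR',tri(t(295,105),s(374,145)),'hoodFR',tri(t(193,362),s(107,160)))
for p in[(168,62),(68,317),(295,105),(193,362)]: print(onz(T,*t(*p),.121).round(4))
for p in[(580,232),(483,478)]: print(onz(T,*t(*p),.078).round(4))
print('window',onz(T,*t(194,214),.121), onz(S,*s(237,115),.121))
print('deck R side', onz(S,*s(410,430),.078),onz(S,*s(130,447),.078))
```

```text
key (array([0.5593, 0.0254, 0.0947]), array([-0.06,  0.14]), array([ 0.16, -0.02]))
win (array([0.6092, 0.1638, 0.121 ]), array([-0.09,  0.21]), array([ 0.22, -0.02]))
hoodBL (array([0.6871, 0.1788, 0.1164]), array([ 0.3 , -0.69]), array([-0.71,  0.09])) hoodFL (array([0.5585, 0.2232, 0.12  ]), array([ 0.17, -0.42]), array([-0.43,  0.03]))
hoodBR (array([0.664 , 0.1164, 0.1186]), array([-0.23,  0.53]), array([ 0.56, -0.07])) hoodFR (array([0.5364, 0.1617, 0.1223]), array([-0.09,  0.22]), array([ 0.23, -0.02]))
[0.6846 0.1789 0.121 ]
[0.5574 0.2235 0.121 ]
[0.6649 0.1157 0.121 ]
[0.537  0.1616 0.121 ]
[ 0.6107 -0.0274  0.078 ]
[0.485  0.0184 0.078 ]
window [0.60969261 0.16356804 0.121     ] [0.60861839 0.16390201 0.121     ]
deck R side [ 0.60993601 -0.02657441  0.078     ] [0.48459089 0.02166552 0.078     ]
```

```bash
cat >> h.py <<'E'
MX=np.array([np.cos(np.radians(-19.7)),np.sin(np.radians(-19.7)),0]);MY=np.array([-MX[1],MX[0],0])
RM=np.array([.5863,.1002,.110]); KEY=np.array([.5593,.0254,.0947])
def go(P,ang=None):
    s=ctrl.sense(); M=rot(s['ee_rot']); a=np.degrees(np.arctan2(M[1,0],M[0,0]))
    print('shift cm',(M.T@(np.array(P)-s['ee_pos'])*100).round(2),'ang',a.round(2),'spin',None if ang is None else (-((ang-a+180)%360-180)).round(2),'t',s['time_s'])
def st():
    s=ctrl.sense(); m=s['ee_pos']-RM; print('t',round(s['time_s'],2),'ee',s['ee_pos'].round(4),'mach xy',(m@MX*1e3).round(2),(m@MY*1e3).round(2),'tip z',(s['ee_pos'][2]-.017).round(4),'F',s['ft_force'].round(2),'Fmx',(s['ft_force']@MX).round(2),'gap',s['finger_gap'].round(4))
E
python3 - <<'E'
from h import *
go([RM[0],RM[1],.20],70.3); st()
s=ctrl.sense();M=rot(s['ee_rot']);W=np.load('pics/wrist0.npz')
print(M.T@(W['p']-s['ee_pos']), M.T@rot(W['a']))
E
```

```text
shift cm [-54.04 -30.11   4.78] ang 165.0 spin 94.7 t 0.15Traceback (most recent call last):
  File "<stdin>", line 2, in <module>
  File "h.py", line 23, in st
    s=ctrl.sense(); m=s['ee_pos']-RM; print('t',round(s['time_s'],2),'ee',s['ee_pos'].round(4),'mach xy',(m@MX*1e3).round(2),(m@MY*1e3).round(2),'tip z',(s['ee_pos'][2]-.017).round(4),'F',s['ft_force'].round(2),'Fmx',(s['ft_force']@MX).round(2),'gap',s['finger_gap'].round(4))
                                                                                                                                                                                                                                                           ^^^^^^^^^^^^^^^^^^^^^
AttributeError: 'float' object has no attribute 'round'
```

>>> apply_moves:
  rows:
    - {"dx":-54,"dy":-30.1,"dz":4.8,"spin":94.7,"hand":0}
    - {"dx":-54,"dy":-30.1,"dz":4.8,"spin":94.7,"hand":0}
    - {"dx":-54,"dy":-30.1,"dz":4.8,"spin":94.7,"hand":0}
    - {"dx":-54,"dy":-30.1,"dz":4.8,"spin":94.7,"hand":0}
    - {"dx":-54,"dy":-30.1,"dz":4.8,"spin":94.7,"hand":0}
    - {"dx":-54,"dy":-30.1,"dz":4.8,"spin":94.7,"hand":0}
    - {"dx":-54,"dy":-30.1,"dz":4.8,"spin":94.7,"hand":0}
    - {"dx":-54,"dy":-30.1,"dz":4.8,"spin":94.7,"hand":0}
    - {"dx":-54,"dy":-30.1,"dz":4.8,"spin":94.7,"hand":0}
    - {"dx":-54,"dy":-30.1,"dz":4.8,"spin":94.7,"hand":0}
    - {"dx":-54,"dy":-30.1,"dz":4.8,"spin":94.7,"hand":0}
    - {"dx":-54,"dy":-30.1,"dz":4.8,"spin":94.7,"hand":0}

```text
time_s: 1.15
ee_pos: [0.5011, 0.1823, 0.2092]
ee_rot: [-2.429, -1.991, 0.0]
ft_force: [1.0, 0.5, 0.4]
finger_gap: 0.0002
```

```bash
sed -i "s/s\['finger_gap'\].round(4)/round(float(s['finger_gap']),4)/" h.py
python3 - <<'E'
from h import *
st(); go([RM[0],RM[1],.20],70.3)
E
```

```text
t 1.15 ee [0.5011 0.1823 0.2092] mach xy -107.9 48.59 tip z 0.1922 F [1.02 0.51 0.36] Fmx 0.79 gap 0.0002
shift cm [-6.38  9.97  0.91] ang 78.69 spin 8.39 t 1.15
```

>>> apply_moves:
  rows:
    - {"dx":0,"hand":0}
    - {"dx":0,"hand":0}
    - {"dx":0,"hand":0}

```text
invalid input
```

Run:
```python
from h import *
st(); go([RM[0],RM[1],.20],70.3)
```

```text
t 1.15 ee [0.5011 0.1823 0.2092] mach xy -107.9 48.59 tip z 0.1922 F [1.02 0.51 0.36] Fmx 0.79 gap 0.0002
shift cm [-6.38  9.97  0.91] ang 78.69 spin 8.39 t 1.15
```

>>> apply_moves:
  rows:
    - {"dx":0,"dy":0,"dz":0,"spin":0,"hand":0}
    - {"dx":0,"dy":0,"dz":0,"spin":0,"hand":0}

```text
time_s: 1.32
ee_pos: [0.5009, 0.1823, 0.2084]
ee_rot: [-2.426, -1.994, 0.003]
ft_force: [0.1, 1.1, 0.3]
finger_gap: 0.0001
```

Run:
```python
from h import *
st(); go([RM[0],RM[1],.20],70.3)
```

```text
t 1.32 ee [0.5009 0.1823 0.2084] mach xy -108.11 48.54 tip z 0.1914 F [0.14 1.09 0.34] Fmx -0.23 gap 0.0001
shift cm [-6.41  9.97  0.82] ang 78.86 spin 8.56 t 1.3167
```

>>> apply_moves:
  rows:
    - {"dx":-3.2,"dy":5,"dz":0.4,"spin":4.3,"hand":0}
    - {"dx":-6.4,"dy":10,"dz":0.8,"spin":8.6,"hand":0}
    - {"dx":-6.4,"dy":10,"dz":0.8,"spin":8.6,"hand":0}
    - {"dx":-6.4,"dy":10,"dz":0.8,"spin":8.6,"hand":0}
    - {"dx":-6.4,"dy":10,"dz":0.8,"spin":8.6,"hand":0}
    - {"dx":-6.4,"dy":10,"dz":0.8,"spin":8.6,"hand":0}

```text
time_s: 1.82
ee_pos: [0.5852, 0.1038, 0.2015]
ee_rot: [-2.563, -1.814, 0.001]
ft_force: [-0.4, 1.1, 0.1]
finger_gap: -0.0002
```

Run:
```python
from h import *
st(); shot('wrist','w1'); go([RM[0],RM[1],.20],70.3)
s=ctrl.sense();M=rot(s['ee_rot']);W=np.load('pics/w1.npz')
print(M.T@(W['p']-s['ee_pos']), M.T@rot(W['a']))
```

```text
t 1.82 ee [0.5852 0.1038 0.2015] mach xy -2.21 3.04 tip z 0.1845 F [-0.37  1.09  0.11] Fmx -0.72 gap -0.0002
shift cm [-0.32  0.24  0.18] ang 70.61 spin 0.31 t 1.8667
[ 0.07658313  0.00019619 -0.12474863] [[ 6.92387347e-04 -9.53086807e-01 -3.02696315e-01]
 [ 9.99999755e-01  6.28397207e-04  3.08791633e-04]
 [-1.04091712e-04 -3.02696454e-01  9.53087008e-01]]
```

View pics/w1.png

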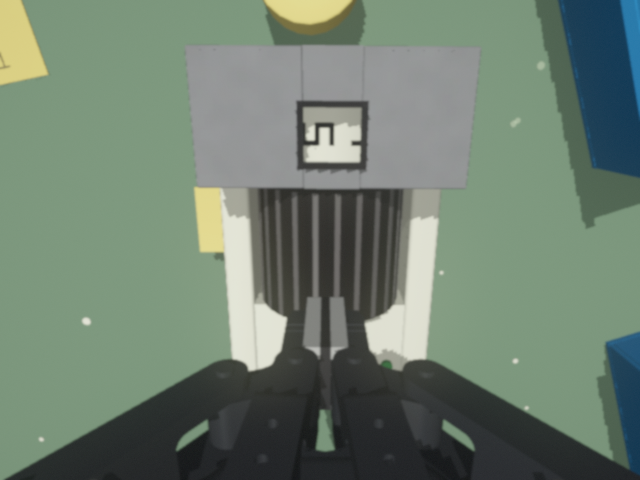

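Run:
```python
from h import *
P=RM-.015*MX; go([P[0],P[1],.142],70.3)
a=cv2.imread('pics/w1.png')[85:185,270:400]; cv2.imwrite('pics/w1z.png',cv2.rotate(cv2.resize(a,None,fx=5,fy=5,interpolation=3),cv2.ROTATE_90_COUNTERCLOCKWISE))
```

```text
shift cm [-0.32 -1.26  5.98] ang 70.61 spin 0.31 t 1.8667
```

View pics/w1z.png

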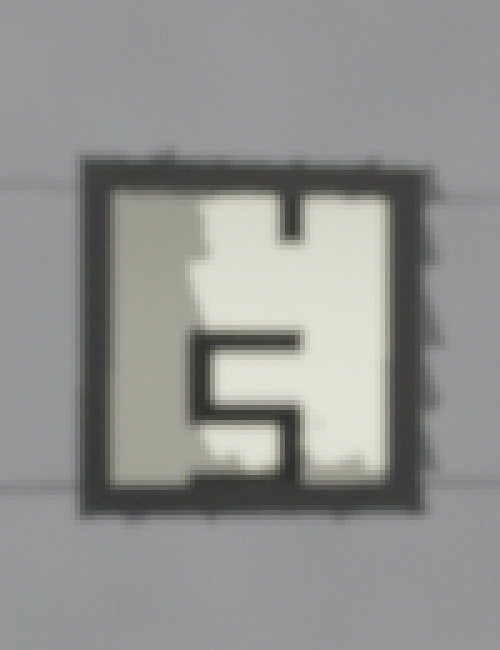

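>>> apply_moves:
  rows:
    - {"dx":-0.3,"dy":-1.2,"dz":3.0,"spin":0.3,"hand":0}
    - {"dx":-0.3,"dy":-1.2,"dz":5.0,"spin":0.3,"hand":0}
    - {"dx":-0.3,"dy":-1.2,"dz":5.9,"spin":0.3,"hand":0}
    - {"dx":-0.3,"dy":-1.2,"dz":5.9,"spin":0.3,"hand":0}
    - {"dx":-0.3,"dy":-1.2,"dz":5.9,"spin":0.3,"hand":0}
    - {"dx":-0.3,"dy":-1.2,"dz":5.9,"spin":0.3,"hand":0}

```text
time_s: 2.37
ee_pos: [0.5747, 0.1042, 0.1446]
ee_rot: [2.569, 1.806, 0.005]
ft_force: [-0.1, 0.1, -0.4]
finger_gap: 0.0002
```

Run:
```python
from h import *
st(); shot('wrist','w2'); shot('side','s2')
```

```text
t 2.37 ee [0.5747 0.1042 0.1446] mach xy -12.27 -0.18 tip z 0.1276 F [-0.1   0.12 -0.38] Fmx -0.13 gap 0.0002
```

View pics/w2.png

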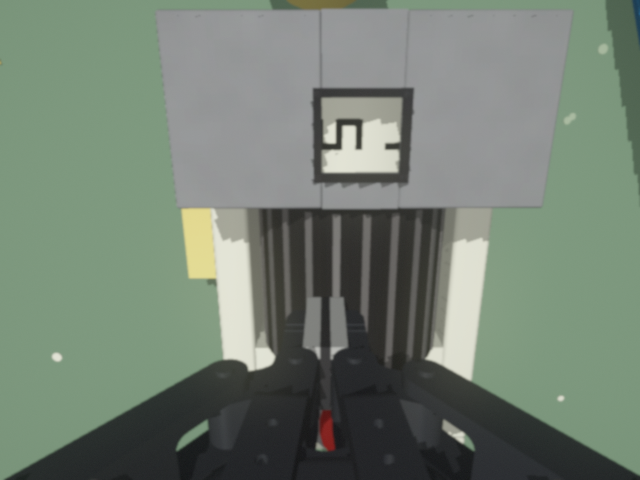

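>>> apply_moves:
  rows:
    - {"dx":0,"dy":-0.2,"dz":0.2,"spin":0,"hand":0}
    - {"dx":0,"dy":-0.2,"dz":0.4,"spin":0,"hand":0}
    - {"dx":0,"dy":-0.2,"dz":0.4,"spin":0,"hand":0}

```text
time_s: 2.72
ee_pos: [0.5718, 0.1042, 0.1385]
ee_rot: [-2.571, -1.805, 0.0]
ft_force: [-1.5, 0.1, -1.4]
finger_gap: -0.0
```

>>> apply_moves:
  rows:
    - {"dx":0,"dy":0,"dz":0.2,"spin":0,"hand":0}
    - {"dx":0,"dy":0,"dz":0.2,"spin":0,"hand":0}

```text
time_s: 2.88
ee_pos: [0.5718, 0.1041, 0.1361]
ee_rot: [-2.571, -1.805, 0.001]
ft_force: [-0.6, 0.9, -0.1]
finger_gap: -0.0
```

>>> apply_moves:
  rows:
    - {"dx":0,"dy":0,"dz":0.2,"spin":0,"hand":0}
    - {"dx":0,"dy":0,"dz":0.2,"spin":0,"hand":0}

```text
time_s: 3.05
ee_pos: [0.5718, 0.1041, 0.1341]
ee_rot: [-2.571, -1.805, 0.001]
ft_force: [0.7, 0.4, 0.2]
finger_gap: 0.0004
```

>>> apply_moves:
  rows:
    - {"dx":0,"dy":0,"dz":0.2,"spin":0,"hand":0}
    - {"dx":0,"dy":0,"dz":0.2,"spin":0,"hand":0}

```text
time_s: 3.22
ee_pos: [0.5718, 0.1042, 0.1321]
ee_rot: [-2.571, -1.805, 0.001]
ft_force: [0.3, -0.9, -0.4]
finger_gap: 0.0001
```

>>> apply_moves:
  rows:
    - {"dx":0,"dy":0,"dz":0.2,"spin":0,"hand":0}
    - {"dx":0,"dy":0,"dz":0.2,"spin":0,"hand":0}

```text
time_s: 3.38
ee_pos: [0.5718, 0.1042, 0.1302]
ee_rot: [-2.571, -1.805, 0.001]
ft_force: [-0.2, 1.3, -0.2]
finger_gap: -0.0
```

>>> apply_moves:
  rows:
    - {"dx":0,"dy":0,"dz":0.2,"spin":0,"hand":0}
    - {"dx":0,"dy":0,"dz":0.2,"spin":0,"hand":0}

```text
time_s: 3.55
ee_pos: [0.572, 0.1042, 0.1289]
ee_rot: [2.571, 1.805, 0.0]
ft_force: [-1.3, 0.0, 3.6]
finger_gap: -0.0003
```

>>> apply_moves:
  rows:
    - {"dx":0,"dy":0,"dz":0.2,"spin":0,"hand":0}
    - {"dx":0,"dy":0,"dz":0.2,"spin":0,"hand":0}

```text
time_s: 3.72
ee_pos: [0.5721, 0.1042, 0.1272]
ee_rot: [2.571, 1.805, 0.001]
ft_force: [-1.4, -0.0, 5.4]
finger_gap: -0.0002
```

>>> apply_moves:
  rows:
    - {"dx":0,"dy":0,"dz":0.15,"spin":0,"hand":0}
    - {"dx":0,"dy":0,"dz":0.15,"spin":0,"hand":0}

```text
time_s: 3.88
ee_pos: [0.5721, 0.1042, 0.126]
ee_rot: [2.571, 1.805, 0.001]
ft_force: [-2.6, -0.6, 7.0]
finger_gap: -0.0001
```

>>> apply_moves:
  rows:
    - {"dx":0,"dy":0.25,"dz":0.02,"spin":0,"hand":0}
    - {"dx":0,"dy":0.5,"dz":0.02,"spin":0,"hand":0}
    - {"dx":0,"dy":0.75,"dz":0,"spin":0,"hand":0}
    - {"dx":0,"dy":1.0,"dz":0,"spin":0,"hand":0}
    - {"dx":0,"dy":1.25,"dz":0,"spin":0,"hand":0}
    - {"dx":0,"dy":1.5,"dz":0,"spin":0,"hand":0}

```text
time_s: 4.38
ee_pos: [0.5856, 0.0994, 0.1263]
ee_rot: [-2.57, -1.805, 0.001]
ft_force: [-4.8, 0.5, 7.6]
finger_gap: -0.0003
```

Run:
```python
from h import *
st(); shot('wrist','w3')
a=np.hstack([cv2.imread(f'pics/{n}.png')[80:220,220:500] for n in('w2','w3')]); cv2.imwrite('pics/w3z.png',a)
```

```text
t 4.38 ee [0.5856 0.0994 0.1263] mach xy -0.43 -1.01 tip z 0.1093 F [-4.76  0.49  7.61] Fmx -4.65 gap -0.0003
```

View pics/w3z.png

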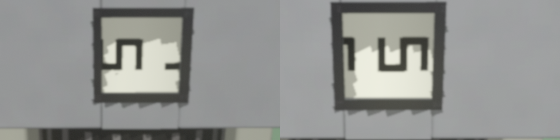

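>>> apply_moves:
  rows:
    - {"dx":0,"dy":0.25,"dz":0.0,"spin":0,"hand":0}
    - {"dx":0,"dy":0.5,"dz":0.0,"spin":0,"hand":0}
    - {"dx":0,"dy":0.75,"dz":0,"spin":0,"hand":0}
    - {"dx":0,"dy":1.0,"dz":0,"spin":0,"hand":0}
    - {"dx":0,"dy":1.25,"dz":0.02,"spin":0,"hand":0}
    - {"dx":0,"dy":1.5,"dz":0.04,"spin":0,"hand":0}
    - {"dx":0,"dy":1.7,"dz":0.05,"spin":0,"hand":0}

```text
time_s: 5.02
ee_pos: [0.602, 0.0935, 0.1259]
ee_rot: [-2.571, -1.806, -0.001]
ft_force: [-2.3, -0.6, 7.3]
finger_gap: 0.0002
```

Run:
```python
from h import *
st(); shot('wrist','w4')
a=np.hstack([cv2.imread(f'pics/{n}.png')[80:220,220:500] for n in('w3','w4')]); cv2.imwrite('pics/w4z.png',a)
```

```text
t 5.02 ee [0.602  0.0935 0.1259] mach xy 17.08 -1.0 tip z 0.1089 F [-2.3  -0.57  7.34] Fmx -1.98 gap 0.0002
```

View pics/w4z.png

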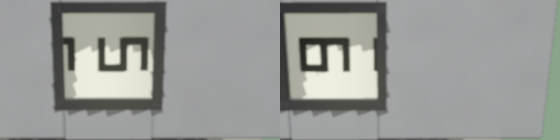

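>>> apply_moves:
  rows:
    - {"dx":0,"dy":0,"dz":-0.8,"spin":0,"hand":0}
    - {"dx":0,"dy":0,"dz":-1.6,"spin":0,"hand":0}
    - {"dx":0.1,"dy":-1.6,"dz":-1.6,"spin":0,"hand":0}
    - {"dx":0.1,"dy":-3.2,"dz":-1.6,"spin":0,"hand":0}
    - {"dx":0.1,"dy":-3.2,"dz":-1.6,"spin":0,"hand":0}
    - {"dx":0.1,"dy":-3.2,"dz":-1.6,"spin":0,"hand":0}
    - {"dx":0.1,"dy":-3.2,"dz":-1.1,"spin":0,"hand":0}
    - {"dx":0.1,"dy":-3.2,"dz":-0.6,"spin":0,"hand":0}
    - {"dx":0.1,"dy":-3.2,"dz":-0.4,"spin":0,"hand":0}
    - {"dx":0.1,"dy":-3.2,"dz":-0.2,"spin":0,"hand":0}
    - {"dx":0.1,"dy":-3.2,"dz":0,"spin":0,"hand":0}
    - {"dx":0.1,"dy":-3.2,"dz":0,"spin":0,"hand":0}

```text
time_s: 6.07
ee_pos: [0.5732, 0.1049, 0.1258]
ee_rot: [2.57, 1.804, 0.003]
ft_force: [-0.9, 0.3, 7.6]
finger_gap: 0.0001
```

>>> apply_moves:
  rows:
    - {"dx":0,"dy":0.25,"dz":0,"spin":0,"hand":0}
    - {"dx":0,"dy":0.5,"dz":-0.02,"spin":0,"hand":0}
    - {"dx":0,"dy":0.75,"dz":-0.04,"spin":0,"hand":0}
    - {"dx":0,"dy":1.0,"dz":-0.05,"spin":0,"hand":0}
    - {"dx":0,"dy":1.25,"dz":-0.05,"spin":0,"hand":0}
    - {"dx":0,"dy":1.5,"dz":-0.05,"spin":0,"hand":0}
    - {"dx":0,"dy":1.75,"dz":-0.05,"spin":0,"hand":0}
    - {"dx":0,"dy":2.0,"dz":-0.05,"spin":0,"hand":0}
    - {"dx":0,"dy":2.2,"dz":-0.05,"spin":0,"hand":0}
    - {"dx":0,"dy":2.2,"dz":-0.05,"spin":0,"hand":0}

```text
time_s: 6.9
ee_pos: [0.5929, 0.0979, 0.1264]
ee_rot: [-2.57, -1.805, 0.0]
ft_force: [-4.9, 1.3, 8.0]
finger_gap: -0.0001
```

Run:
```python
from h import *
st(); shot('wrist','w5')
a=cv2.imread('pics/w5.png')[60:220,220:500]; cv2.imwrite('pics/w5z.png',cv2.resize(a,None,fx=2.5,fy=2.5,interpolation=3))
```

```text
t 6.9 ee [0.5929 0.0979 0.1264] mach xy 6.96 0.01 tip z 0.1094 F [-4.92  1.34  8.01] Fmx -5.08 gap -0.0001
```

View pics/w5z.png

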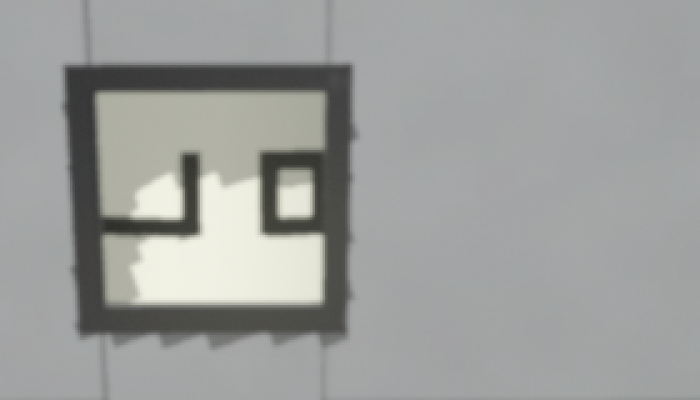

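>>> apply_moves:
  rows:
    - {"dx":0,"dy":0.25,"dz":0,"spin":0,"hand":0}
    - {"dx":0,"dy":0.5,"dz":0.02,"spin":0,"hand":0}
    - {"dx":0,"dy":0.75,"dz":0.04,"spin":0,"hand":0}
    - {"dx":0,"dy":0.85,"dz":0.04,"spin":0,"hand":0}
    - {"dx":0,"dy":0.85,"dz":0.04,"spin":0,"hand":0}
    - {"dx":0,"dy":0.85,"dz":-0.8,"spin":0,"hand":0}
    - {"dx":0,"dy":0.2,"dz":-1.6,"spin":0,"hand":0}
    - {"dx":0,"dy":-0.7,"dz":-2,"spin":0,"hand":0}
    - {"dx":0,"dy":-0.7,"dz":-2,"spin":0,"hand":0}
    - {"dx":0,"dy":-0.7,"dz":-2,"spin":0,"hand":0}

```text
time_s: 7.78
ee_pos: [0.5859, 0.1003, 0.1453]
ee_rot: [2.57, 1.806, 0.0]
ft_force: [1.1, -0.4, -0.3]
finger_gap: 0.0002
```

Run:
```python
from h import *
st(); d=shot('wrist','w6'); W=np.load('pics/w6.npz'); print((W['p']-RM)@MX)
a=cv2.imread('pics/w6.png')[60:220,220:460]; cv2.imwrite('pics/w6z.png',cv2.resize(a,None,fx=3,fy=3,interpolation=3))
```

```text
t 7.78 ee [0.5859 0.1003 0.1453] mach xy -0.43 -0.05 tip z 0.1283 F [ 1.06 -0.37 -0.35] Fmx 1.12 gap 0.0002
-0.00043160769230740637
```

View pics/w6z.png

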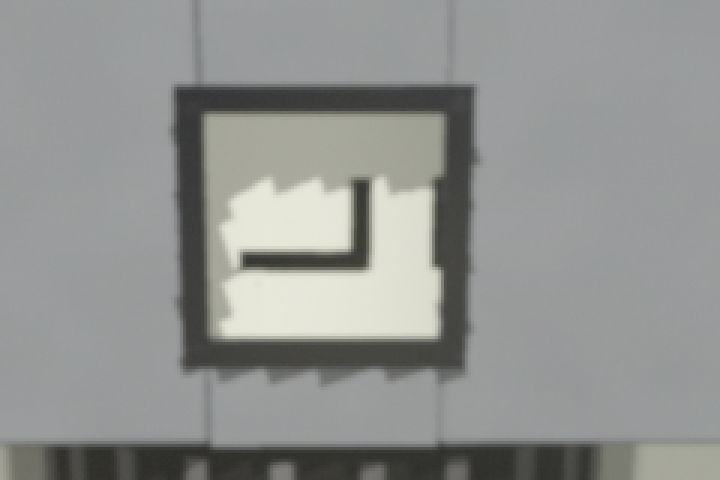

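>>> apply_moves:
  rows:
    - {"dx":0,"dy":0,"dz":0.7,"spin":0,"hand":0}
    - {"dx":0,"dy":0,"dz":1.3,"spin":0,"hand":0}
    - {"dx":0,"dy":0,"dz":1.6,"spin":0,"hand":0}
    - {"dx":0,"dy":0,"dz":1.8,"spin":0,"hand":0}
    - {"dx":0,"dy":0,"dz":2,"spin":0,"hand":0}
    - {"dx":0,"dy":0,"dz":2,"spin":0,"hand":0}
    - {"dx":0,"dy":0.1,"dz":2,"spin":0,"hand":0}
    - {"dx":0,"dy":0.2,"dz":2,"spin":0,"hand":0}
    - {"dx":0,"dy":0.32,"dz":2,"spin":0,"hand":0}
    - {"dx":0,"dy":0.32,"dz":2,"spin":0,"hand":0}
    - {"dx":0,"dy":0.32,"dz":2,"spin":0,"hand":0}

```text
time_s: 8.75
ee_pos: [0.5888, 0.0992, 0.1262]
ee_rot: [-2.57, -1.805, 0.001]
ft_force: [-4.1, -0.2, 7.7]
finger_gap: 0.0001
```

>>> apply_moves:
  rows:
    - {"dx":0,"dy":0,"dz":-1,"spin":0,"hand":0}
    - {"dx":0,"dy":-0.3,"dz":-2,"spin":0,"hand":0}
    - {"dx":0,"dy":-0.3,"dz":-2,"spin":0,"hand":0}
    - {"dx":0,"dy":-0.3,"dz":-2,"spin":0,"hand":0}

```text
time_s: 9.08
ee_pos: [0.587, 0.1, 0.1459]
ee_rot: [2.57, 1.805, 0.002]
ft_force: [0.2, -0.6, -0.6]
finger_gap: 0.0003
```

Run:
```python
from h import *
st(); d=shot('wrist','w7'); W=np.load('pics/w7.npz'); print((W['p']-RM)@MX)
a=cv2.imread('pics/w7.png')[60:220,220:460]; cv2.imwrite('pics/w7z.png',cv2.resize(a,None,fx=3,fy=3,interpolation=3))
g=cv2.cvtColor(a,cv2.COLOR_BGR2GRAY)
```

```text
t 9.08 ee [0.587  0.1    0.1459] mach xy 0.72 0.03 tip z 0.1289 F [ 0.18 -0.61 -0.61] Fmx 0.37 gap 0.0003
0.0005896543443059746
```

View pics/w7z.png

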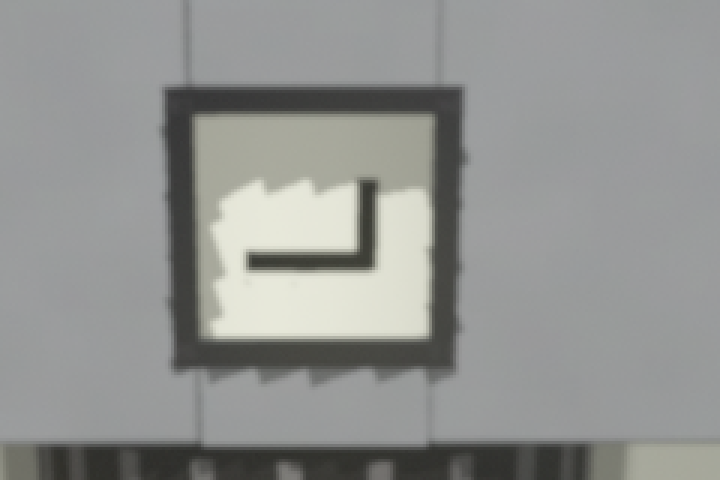

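Run:
```python
from h import *
go([KEY[0],KEY[1],.125],70.3)
```

```text
shift cm [-7.93 -0.04  2.  ] ang 70.15 spin -0.15 t 9.1333
```

>>> apply_moves:
  rows:
    - {"dx":0,"dy":0,"dz":-1.5,"spin":0,"hand":0}
    - {"dx":-3,"dy":0,"dz":-1.5,"spin":0,"hand":0}
    - {"dx":-6,"dy":0,"dz":-1.5,"spin":0,"hand":0}
    - {"dx":-7.9,"dy":0,"dz":-1.5,"spin":0,"hand":0}
    - {"dx":-7.9,"dy":0,"dz":-1,"spin":0,"hand":0}
    - {"dx":-7.9,"dy":0,"dz":0.5,"spin":0,"hand":0}
    - {"dx":-7.9,"dy":0,"dz":2,"spin":0,"hand":0}
    - {"dx":-7.9,"dy":0,"dz":2,"spin":0,"hand":0}
    - {"dx":-7.9,"dy":0,"dz":2,"spin":0,"hand":0}

```text
time_s: 9.88
ee_pos: [0.5588, 0.0261, 0.1233]
ee_rot: [-2.569, -1.804, 0.004]
ft_force: [0.5, -0.1, -0.1]
finger_gap: 0.0002
```

Run:
```python
from h import *
st(); go([KEY[0],KEY[1],.1137]); shot('wrist','w8'); shot('side','s8')
a=cv2.imread('pics/s8.png')[155:275,295:395]; cv2.imwrite('pics/s8z.png',cv2.resize(a,None,fx=4,fy=4,interpolation=3))
```

```text
t 9.88 ee [0.5588 0.0261 0.1233] mach xy -0.92 -79.01 tip z 0.1063 F [ 0.45 -0.05 -0.13] Fmx 0.44 gap 0.0002
shift cm [-0.05  0.08  0.96] ang 70.17 spin None t 9.8833
```

View pics/w8.png

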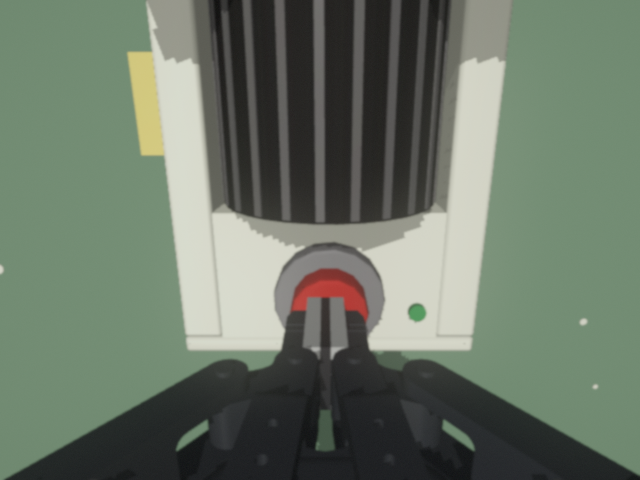

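View pics/s8z.png

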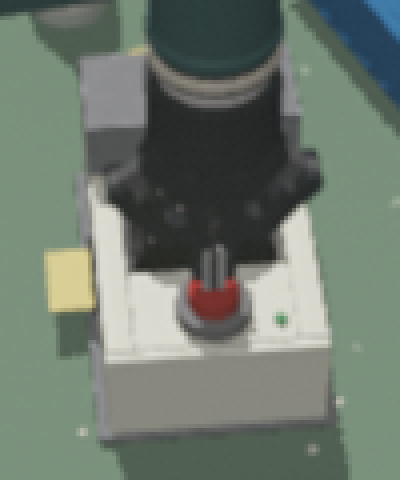

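>>> apply_moves:
  rows:
    - {"dx":0,"dy":0,"dz":0.3,"spin":0,"hand":0}
    - {"dx":0,"dy":0,"dz":0.6,"spin":0,"hand":0}
    - {"dx":0,"dy":0,"dz":0.9,"spin":0,"hand":0}
    - {"dx":0,"dy":0,"dz":1.2,"spin":0,"hand":0}
    - {"dx":0,"dy":0,"dz":1.4,"spin":0,"hand":0}
    - {"dx":0,"dy":0,"dz":1.4,"spin":0,"hand":0}
    - {"dx":0,"dy":0,"dz":1.4,"spin":0,"hand":0}

```text
time_s: 10.57
ee_pos: [0.5605, 0.0258, 0.1127]
ee_rot: [2.57, 1.805, 0.003]
ft_force: [-0.8, -0.2, 6.2]
finger_gap: 0.0
```

>>> apply_moves:
  rows:
    - {"dx":0,"dy":0,"dz":0.2,"spin":0,"hand":0}
    - {"dx":0,"dy":0,"dz":0.4,"spin":0,"hand":0}
    - {"dx":0,"dy":0,"dz":0.4,"spin":0,"hand":0}

```text
time_s: 10.82
ee_pos: [0.5606, 0.0258, 0.111]
ee_rot: [2.569, 1.805, 0.005]
ft_force: [-4.6, 0.1, 14.6]
finger_gap: 0.0
```

Run:
```python
from h import *
st(); shot('wrist','w9'); shot('side','s9')
f=lambda n:cv2.resize(cv2.imread(f'pics/{n}.png')[195:265,310:380],None,fx=5,fy=5,interpolation=3)
cv2.imwrite('pics/s9z.png',np.hstack([f('s8'),f('s9')]))
```

```text
t 10.82 ee [0.5606 0.0258 0.111 ] mach xy 0.88 -78.68 tip z 0.094 F [-4.62  0.09 14.62] Fmx -4.38 gap 0.0
```

View pics/s9z.png

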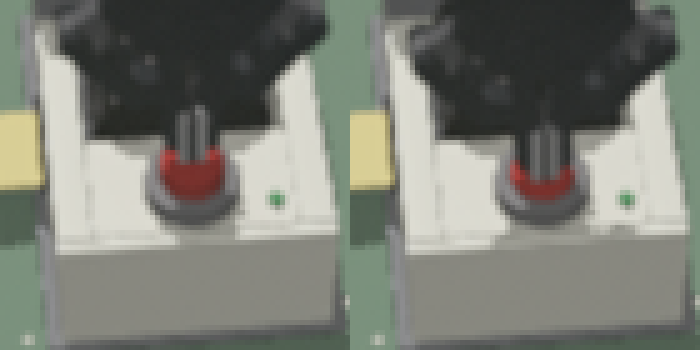

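View pics/w9.png

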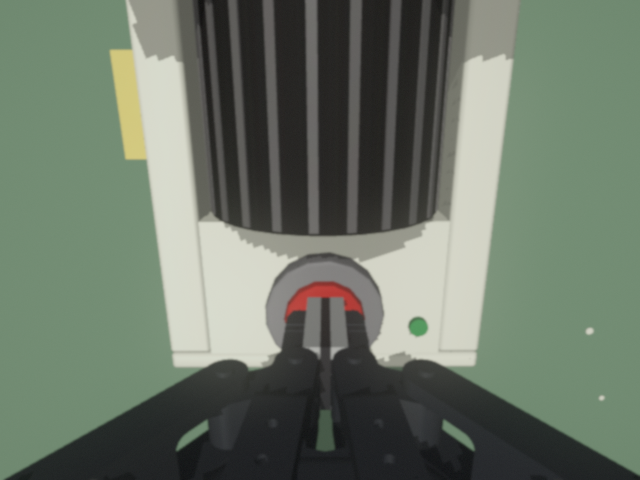

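>>> apply_moves:
  rows:
    - {"dx":0,"dy":0,"dz":0.1,"spin":0,"hand":0}
    - {"dx":0,"dy":0,"dz":0.1,"spin":0,"hand":0}
    - {"dx":0,"dy":0,"dz":0.1,"spin":0,"hand":0}

```text
time_s: 11.17
ee_pos: [0.5606, 0.0258, 0.1109]
ee_rot: [2.569, 1.804, 0.005]
ft_force: [-7.0, 0.7, 17.0]
finger_gap: 0.0001
```

>>> apply_moves:
  rows:
    - {"dx":0,"dy":0,"dz":-0.4,"spin":0,"hand":0}
    - {"dx":0,"dy":0,"dz":-0.9,"spin":0,"hand":0}
    - {"dx":0,"dy":0,"dz":-1.8,"spin":0,"hand":0}
    - {"dx":0,"dy":0,"dz":-3.5,"spin":0,"hand":0}
    - {"dx":0,"dy":0,"dz":-6,"spin":0,"hand":0}
    - {"dx":3,"dy":0,"dz":-9,"spin":0,"hand":0}
    - {"dx":5,"dy":0,"dz":-10,"spin":0,"hand":0}
    - {"dx":5,"dy":0,"dz":-10,"spin":0,"hand":0}
    - {"dx":5,"dy":0,"dz":-10,"spin":0,"hand":0}
    - {"dx":5,"dy":0,"dz":-10,"spin":0,"hand":0}

```text
time_s: 12.0
ee_pos: [0.5759, 0.0723, 0.2046]
ee_rot: [-2.57, -1.805, 0.005]
ft_force: [0.1, -0.2, -0.4]
finger_gap: 0.0003
```

Run:
```python
from h import *
st(); shot('wrist','w10'); shot('side','s10'); shot('top','t10')
W=np.load('pics/w10.npz'); print((W['p']-RM)@MX)
f=lambda n:cv2.resize(cv2.imread(f'pics/{n}.png')[195:265,310:380],None,fx=5,fy=5,interpolation=3)
cv2.imwrite('pics/s10z.png',np.hstack([f('s0') if 0 else f('side0'),f('s10')]))
a=cv2.imread('pics/w10.png')[80:280,220:460]; cv2.imwrite('pics/w10z.png',cv2.resize(a,None,fx=3,fy=3,interpolation=3))
```

```text
t 12.0 ee [0.5759 0.0723 0.2046] mach xy -0.36 -29.8 tip z 0.1876 F [ 0.09 -0.21 -0.38] Fmx 0.15 gap 0.0003
5.158346035196576e-05
```

View pics/s10z.png

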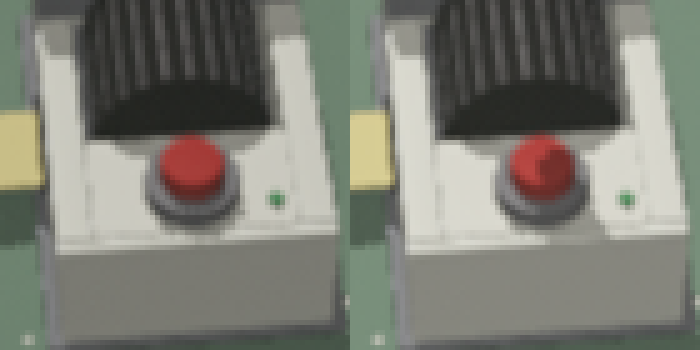

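View pics/w10z.png

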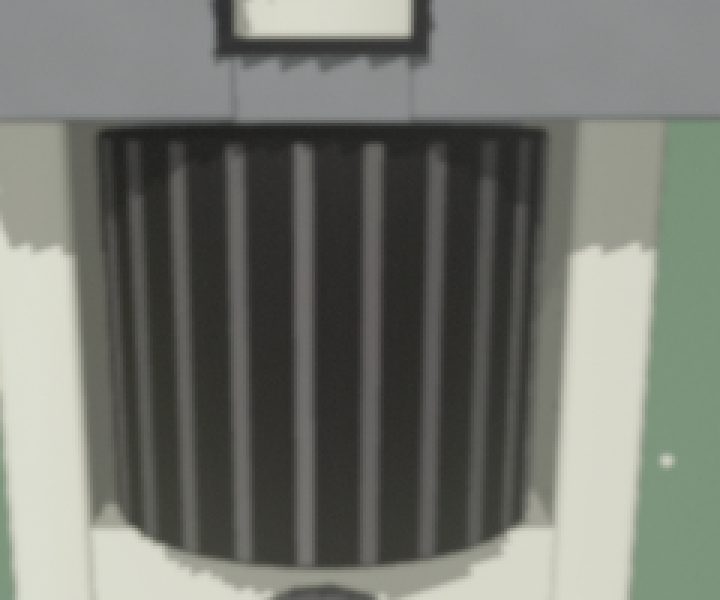

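View pics/t10.png

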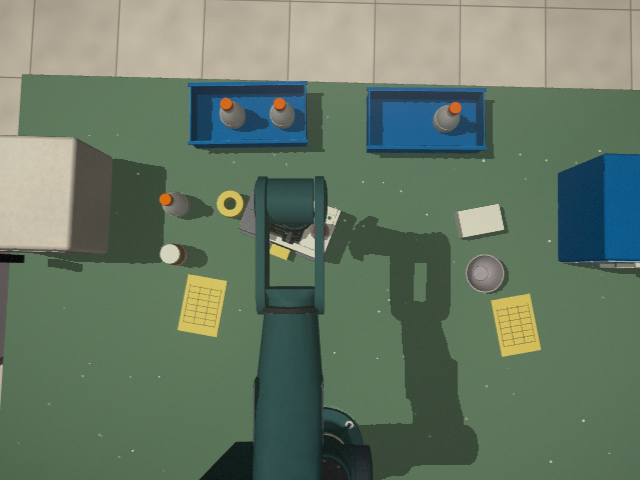

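The key is back up and the other things are unmoved. I'll check the digit once more.

Run:
```python
from h import *
a=cv2.imread('pics/w10.png')[0:120,200:480]; cv2.imwrite('pics/w10y.png',cv2.resize(a,None,fx=2.8,fy=2.8,interpolation=3))
```

```text
(no output)
```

View pics/w10y.png

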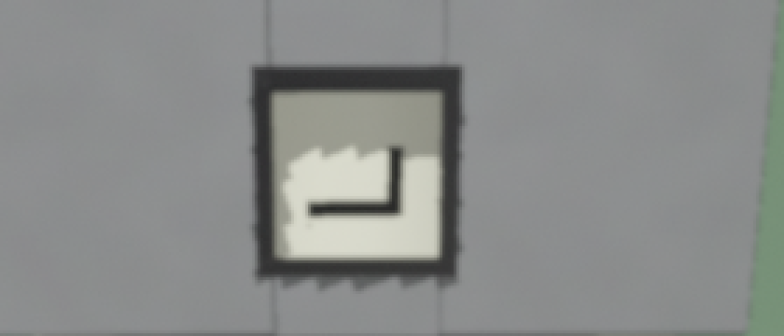

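```bash
python3 -c "
from h import *
st(); print(ctrl.hand_in())"
```

```text
t 12.15 ee [0.5758 0.0718 0.2043] mach xy -0.3 -30.25 tip z 0.1873 F [-0.25 -0.19  0.1 ] Fmx -0.17 gap 0.0002
the job is handed in; nothing more can be done
None
```

The 7 stands whole in the little window, about 0.4 mm from the middle. After that I pressed the red print key fully down and let it come back up. I handed the job in at 12.15 s.

- **Roller:** I felt its crown at about 0.114 m and rolled it from 5 to 7 in two strokes and a small correction. The measured press was about 7–8 N, with readings taken between moves.
- **Print key:** I pressed it down to a firm stop. The tool moved only 0.1 mm more while the force rose from 14.6 to 17 N. A side picture afterwards shows the key back up.
- **Last checks:** The final wrist picture shows the 7 still centred after the press. The top picture shows the other things where they were, and the robot ended clear above the machine, touching nothing.
- **Disagreement:** The force began several millimetres higher than my camera estimate of the key's top (0.095 m). I took the firm stop as the sign of full travel, not that height. A sideways force of up to 7 N also built up during the press.

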